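# Air the bean-sprouting dish

## Task

Air the beans in the larger of the two lidded dishes: by its tab, raise the lid edge-first, so that the tab side comes up above the dish's rim while the opposite side still rests on the dish, then lift the whole lid just clear of the dish (a centimetre or two) and keep it there over the dish for two seconds. Then gently set it back, fully down, level and centred on the dish, and let go. Do not drop the lid or push the dish about, and leave the small dish and its lid alone.

Things in the scene. Friction and masses are not known exactly. Their poses are not given: they have to be found in the camera images.
- big_dish: the larger dish: round, glass, 82 mm outer diameter, 28 mm high, 4 mm walls, standing loose on the table, about 0.3 kg, with beans inside. Origin: centre of its underside, on the table; z up. Its rim is 28 mm above the origin.
- big_lid_center (a point): centre of the large lid, half-way up: shallow, white plastic, 98 mm outer diameter, 11 mm high (3 mm top plate, 8 mm skirt, inner diameter 92 mm: 5 mm of play round the dish), loose, about 60 g. On the dish its plate rests on the rim, the skirt hangs 8 mm below the rim, this point is 25.5 mm above the table. z: the lid's upward normal; the tab points along -x, y runs across it.
- big_lid_tab (a point): centre of the large lid's lifting tab: a solid flat white tongue, 22 mm wide (along y), 10 mm thick, standing out 30 mm from the lid's edge on the robot's side; 65 mm from the lid's centre along -x, mid-thickness, 26 mm above the table when the lid lies on the dish. Axes as the lid's. Can be gripped from above across its width.
- big_lid_near (a point): lower edge of the large lid's skirt on the tab side, 49 mm from the lid's axis; 20 mm above the table when the lid lies on the dish. Axes as the lid's.
- big_lid_far (a point): lower edge of the large lid's skirt opposite the tab, 49 mm from the lid's axis; 20 mm above the table when the lid lies on the dish. Axes as the lid's.
- small_dish: the smaller dish, to be left alone: round, glass, 56 mm outer diameter, 28 mm high. Origin: centre of its underside. The two dishes stand side by side, left and right, either way round.
- small_lid_center (a point): centre of the smaller lid, 72 mm outer diameter, 11 mm high, of the same make with a tab of the same size; to be left alone.
Mind the look-alikes: they are no part of the job. What is shaped like the part that bears big_lid_center but black is not meant.

How it is judged:
By the outcome, as a careful person would: the job done as asked, in the order asked, and still so for the second after the job is handed in, with the robot touching nothing.
It also fails if it takes over 48 s, if anything falls off the work surface, if the arm or the gripper's body presses on something with over 40 N, if the wrist force passes 120 N, or if a joint passes its speed limit or range.

## Robot

A 6-joint arm with a two-finger parallel gripper is mounted at the origin on the work surface. World frame = base frame: x ahead of the robot, y to its left, z up, the work surface at z = 0. Lengths are in m, angles in rad, forces in N, time in s.
With the tool pointing down it reaches from about 0.375 to 0.9 m from the base axis. Payload 3.1 kg.
Tool frame: the origin (TCP) lies on the centre line of the jaws, within the pads' length; the fingertips stand 19 mm ahead of it and the grasp point (between the pads) is the TCP; z points along the fingers, y is the line along which they close (so a half turn about z gives the same grasp; the last joint's range is limited). The gripper opens to 85 mm and grips with 20 to 120 N. Pads are 22 mm wide; open, the fingers measure 114 mm over their backs; the gripper's body (76 mm by 85 mm) begins 54 mm behind the grasp point. The pads swing forward as they close: fully open they stand 13 mm farther back than shut.
Start: joints at [-1.435, 0.527, 1.433, -0, 1.181, -0.178], TCP at [0.194, -0.594, 0.223] pointing down, gripper open.
Joint ranges: [-3.08, 3.08], [-0.75, 2.2], [0.22, 2.44], [-1.43, 4.57], [0, 2.65], [-2.85, 2.85]. Speed limits (rad/s): [2.79, 2.79, 3.14, 3.14, 3.14, 3.14].

## Interface

Orientations are given as a unit quaternion [x, y, z, w].
In Python, from station import manip gives the robot as it stands.
- The arm moves only by the tool servo_tool, never from a script. Its argument "rows" is a list that holds one entry, the list of rows, each a list of 7 numbers: the turn, a rotation vector about the tool's x, y, z in degrees, then the shift along the tool's x, y, z in m, then the gripper command: -1 is shut, 1 is fully open, values between are in proportion. In form: [[[wx, wy, wz, tx, ty, tz, jaw], ...]]. A call has 1 to 8 rows; each row shifts and turns the commanded pose from where the row before left it, along the tool's axes as they then stand; what a row does not reach is not made up. A row lasts 1/12 s, in which the tool goes at most 41.7 mm and 7.16 degrees, less where a joint would pass 70% of its speed; a pose out of reach is approached as far as the arm can. A call is refused whole if a number of a shift passes 0.0417 or a number of a turn 7.16, either way. A call with a gripper value outside its range is refused whole. The fingers move at their own pace and stop on an object; "squeeze" is the grip in N (left out, the last holds). Time passes only in rows, so rows that do not move let the fingers close. It gives the time, the measured TCP pose, the force, the opening and the grip force at its end, in the units of the state.
- manip.sense(): the state, without advancing time (a new reading comes with each control period).
- manip.snapshot(name): name is "scene" or "side" or "wrist"; returns the picture (384x512x3 uint8, blue, green, red); there is no depth.
- manip.camera_info(name): a dict with "K" (3x3 intrinsics, pixels), "camera_from_world" (4x4, takes a point from world to camera coordinates). Camera axes: x right, y down, z forward; pixel columns grow to the right and rows downward; lengths in m; the calibration is good to about 2 mm. A picture is of the moment at which its call begins: read the wrist's pose just before it. camera_info takes no time and is no camera call; for the wrist camera it gives the pose at the moment of the call.
- manip.sign_off(): hands the job in; it is judged then, once.
The state is a dict: "t": time; "q": joint angles; "qd": joint speeds; "tau": joint torques, N m; "tcp_pos": TCP position; "tool_rot": TCP orientation; "force": force on the tool from outside, world axes, zero at the start; "ft_torque": the same for the moment, N m; "finger_gap": opening from 0.0 (shut) to 1.0 (fully open); "gripper_force": force on a finger pad.
Only numpy, scipy, OpenCV 4.12 (cv2) and the standard library are available. Lean on these libraries where they do the work, as an engineer would, in place of code of your own. Each camera call takes 0.05 s, during which the arm holds its last target. There are 200 camera calls.

## Working session

There is one attempt and no reset: what is moved stays moved. The work goes in short steps, Python scripts to look and compute and a tool call to move; the robot and the scene stay as the last step left them, time stands still between calls to the robot, and variables do not carry over. Pictures are saved under pics/ and viewed, at most 10 in all, crops included, and the job is handed in when it is done.

Besides the shell and the picture viewer there is one more tool, called after "Emit:" in YAML: its name, and indented under it one key for each argument. servo_tool: Moves the arm, as the interface text tells. Its arguments: {"type":"object","properties":{"rows":{"type":"array","items":{"type":"array","items":{"type":"array","items":{"type":"number"}}}},"squeeze":{"type":"number"}},"required":["rows"]}

```bash
mkdir -p pics; python3 - <<'E'
from station import manip
import cv2,numpy as np
s=manip.sense();print(s['t'],s['tcp_pos'],s['tool_rot'],s['finger_gap'])
a=manip.snapshot("scene");b=manip.snapshot("side")
cv2.imwrite('pics/scene.png',a);cv2.imwrite('pics/side.png',b)
for n in("scene","side"):
  c=manip.camera_info(n);print(np.round(c["K"],1).tolist(),np.round(c["camera_from_world"],3).tolist())
E
```

```text
0.0 [ 0.19343839 -0.59354954  0.2220429 ] [ 9.87640463e-01  1.56732819e-01  3.40843353e-05 -1.06646296e-03] 1.0005680709824385
[[445.6, 0.0, 255.3], [0.0, 445.6, 190.7], [0.0, 0.0, 1.0]] [[0.419, 0.908, 0.006, -0.153], [0.525, -0.237, -0.817, -0.197], [-0.741, 0.346, -0.576, 1.421], [0.0, 0.0, 0.0, 1.0]]
[[372.5, 0.0, 256.1], [0.0, 372.5, 186.0], [0.0, 0.0, 1.0]] [[-0.666, -0.746, -0.001, 0.258], [-0.469, 0.419, -0.778, 0.28], [0.581, -0.517, -0.629, 0.734], [0.0, 0.0, 0.0, 1.0]]
```

View pics/scene.png

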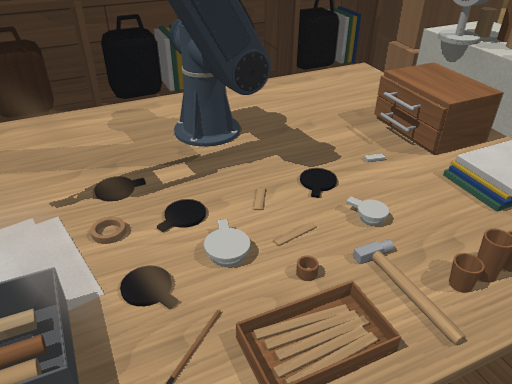

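View pics/side.png

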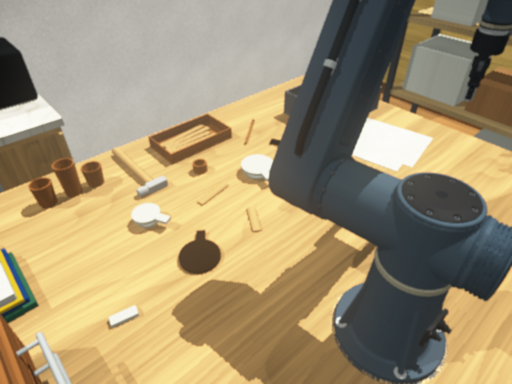

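Candidates for the large lid in the scene view are white at (228,246) and (373,211), and black at (115,187), (185,213), (147,285) and (318,180). I choose the white one at (228,246): it is visibly larger than the other white one. I'll rectify a close crop to the lid-top plane to check.

```bash
cat > h.py <<'E'
import numpy as np,cv2
def proj(c,p):
    T=np.array(c["camera_from_world"]);q=(np.atleast_2d(p)@T[:3,:3].T+T[:3,3])@np.array(c["K"]).T
    return q[:,:2]/q[:,2:]
def ray(c,uv,z):
    T=np.array(c["camera_from_world"]);R=T[:3,:3];o=-R.T@T[:3,3]
    d=np.c_[np.atleast_2d(uv),np.ones(len(np.atleast_2d(uv)))]@np.linalg.inv(np.array(c["K"])).T@R
    return o+d*((z-o[2])/d[:,2])[:,None]
def rect(img,c,x0,y0,z,S,n):
    # pixel (i,j): x=x0+(n/2-j)/S up, y=y0+(n/2-i)/S left
    g=np.array([[0,0],[n,0],[n,n],[0,n]],float)
    w=np.c_[x0+(n/2-g[:,1])/S,y0+(n/2-g[:,0])/S,np.full(4,z)]
    H=cv2.getPerspectiveTransform(proj(c,w).astype(np.float32),g.astype(np.float32))
    return cv2.warpPerspective(img,H,(n,n),flags=cv2.INTER_CUBIC)
E
python3 - <<'E'
from station import manip
from h import *
a=cv2.imread('pics/scene.png');c=manip.camera_info("scene")
p=ray(c,[[228,243],[373,208]],.031);print(p)
r=[]
for q in p: r.append(rect(a,c,q[0],q[1],.031,2000,400))
cv2.imwrite('pics/rect.png',np.hstack(r))
E
```

```text
[[ 0.56310235 -0.15414     0.031     ]
 [ 0.58982447  0.19738407  0.031     ]]
```

View pics/rect.png

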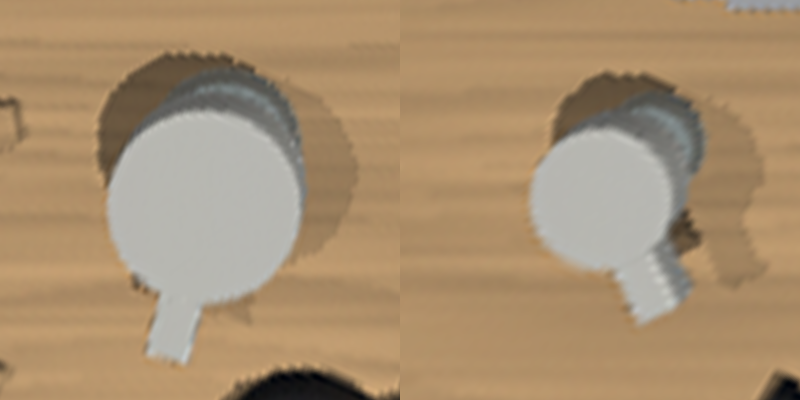

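The rectified view shows the left lid about 194 px wide at 2 px/mm, so 97 mm, centred near (205,207). It has its tab towards (168,358). The right one is about 72 mm, so the left is the large lid. Next I'll measure it precisely.

```bash
cat > m.py <<'E'
from h import *
def lid(img,c,x0,y0,zt=.031,S=4000,n=800,thr=150):
    r=rect(img,c,x0,y0,zt,S,n)
    hsv=cv2.cvtColor(r,cv2.COLOR_BGR2HSV)
    m=((hsv[...,1]<45)&(hsv[...,2]>thr)).astype(np.uint8)
    l,lab,st,_=cv2.connectedComponentsWithStats(m)
    m=(lab==1+np.argmax(st[1:,4])).astype(np.uint8)
    disc=cv2.morphologyEx(m,cv2.MORPH_OPEN,cv2.getStructuringElement(cv2.MORPH_ELLIPSE,(181,181)))
    k=max(cv2.findContours(disc,0,1)[0],key=cv2.contourArea)
    (u,v),d,_=cv2.fitEllipse(k)
    U,V=np.meshgrid(np.arange(n),np.arange(n));R=np.hypot(U-u,V-v)/S
    t=(m>0)&(R>.053)&(R<.074)
    a,b=U[t].mean(),V[t].mean()
    W=lambda i,j:np.array([x0+(n/2-j)/S,y0+(n/2-i)/S])
    C=W(u,v);P=W(a,b);ax=(C-P)/np.linalg.norm(C-P)
    return C,np.array(d)/S,np.degrees(np.arctan2(ax[1],ax[0])),np.linalg.norm(C-P),C-.065*ax,r
E
python3 - <<'E'
from m import *
from station import manip
c=manip.camera_info("scene");o=lid(cv2.imread('pics/scene.png'),c,.563,-.154);print(*o[:5])
s=manip.sense()
from scipy.spatial.transform import Rotation as Ro
R=Ro.from_quat(s['tool_rot']).as_matrix();print(R.round(3))
t=np.r_[o[4],.14]-s['tcp_pos'];print(R.T@t)
E
```

```text
[ 0.55950944 -0.15606773] [0.09589993 0.09666654] -13.879591567325571 0.06319096922542573 [ 0.49640731 -0.14047539]
[[ 0.951  0.31  -0.   ]
 [ 0.31  -0.951  0.002]
 [ 0.    -0.002 -1.   ]]
[ 0.42832361 -0.3369057   0.08295197]
```

Emit:
servo_tool:
  rows:
    - [[0,0,0,0.0268,-0.021,0.004,0.06],[0,0,0,0.0268,-0.021,0.004,0.06],[0,0,0,0.0268,-0.021,0.004,0.06],[0,0,0,0.0268,-0.021,0.004,0.06],[0,0,0,0.0268,-0.021,0.004,0.06],[0,0,0,0.0268,-0.021,0.004,0.06],[0,0,0,0.0268,-0.021,0.004,0.06],[0,0,0,0.0268,-0.021,0.004,0.06]]

```text
t: 0.77
tcp_pos: [0.3459, -0.3664, 0.1906]
tool_rot: [0.988, 0.157, -0.0, -0.0]
force: [0.2, -0.7, -0.3]
finger_gap: 0.529
gripper_force: 0.0
```

Emit:
servo_tool:
  rows:
    - [[0,0,0,0.0268,-0.021,0.004,0.06],[0,0,0,0.0268,-0.021,0.004,0.06],[0,0,0,0.0268,-0.021,0.004,0.06],[0,0,0,0.0268,-0.021,0.004,0.06],[0,0,0,0.0268,-0.021,0.004,0.06],[0,0,0,0.0268,-0.021,0.004,0.06],[0,0,0,0.0268,-0.021,0.004,0.06],[0,0,0,0.0268,-0.021,0.004,0.06]]

```text
t: 1.43
tcp_pos: [0.4977, -0.1404, 0.1586]
tool_rot: [0.988, 0.157, -0.0, -0.0]
force: [-0.3, -0.3, -0.2]
finger_gap: 0.532
gripper_force: 0.0
```

Emit:
servo_tool:
  rows:
    - [[0,0,6.4,0,0,0,0.06],[0,0,6.4,0,0,0,0.06],[0,0,6.4,0,0,0,0.06],[0,0,6.4,0,0,0,0.06],[0,0,6.4,0,0,0,0.06],[0,0,0,0,0,0,0.06],[0,0,0,0,0,0,0.06]]

```text
t: 2.02
tcp_pos: [0.4971, -0.1419, 0.1588]
tool_rot: [0.993, -0.12, -0.0, -0.0]
force: [0.4, 0.6, 0.1]
finger_gap: 0.528
gripper_force: 0.0
```

```bash
cat > look.py <<'E'
import sys
from m import *
from station import manip
from scipy.spatial.transform import Rotation as Ro
s=manip.sense();c=manip.camera_info("wrist");w=manip.snapshot("wrist")
cv2.imwrite(f'pics/{sys.argv[1]}.png',w)
R=Ro.from_quat(s['tool_rot']).as_matrix()
print(s['t'],s['tcp_pos'].round(4),'yaw',np.degrees(np.arctan2(R[1,0],R[0,0])),'q6',s['q'][5])
print('lid px',proj(c,[[.56,-.156,.031]]),'tab px',proj(c,[[.496,-.14,.031]]))
E
python3 look.py w1
```

```text
2.0167 [ 0.4971 -0.1419  0.1588] yaw -13.797249694306002 q6 1.3171458763551245
lid px [[255.28793959 100.05291346]] tab px [[255.09657019 177.4972074 ]]
```

View pics/w1.png

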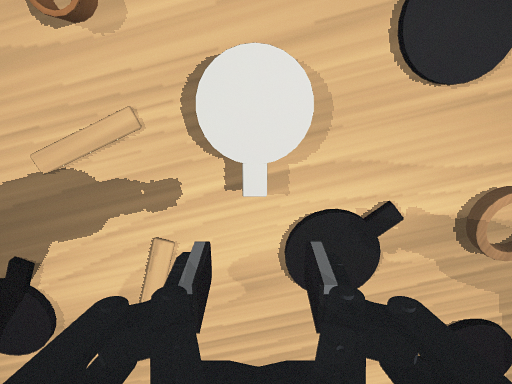

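The wrist view shows the large white lid at (254,103) with its tab end at (255,195), matching the scene measurement. A black look-alike lies at (333,250), close to the right finger, so I'll check both.

```bash
python3 - <<'E'
from m import *
from station import manip
from scipy.spatial.transform import Rotation as Ro
s=manip.sense();c=manip.camera_info("wrist");w=cv2.imread('pics/w1.png')
o=lid(w,c,.56,-.156);print(*o[:5])
R=Ro.from_quat(s['tool_rot']).as_matrix();print('shift',R.T@(np.r_[o[4],.028]-s['tcp_pos']))
for z in(0,.011,.03):
  p=np.c_[ray(c,[[333,250],[286,248],[320,211]],z)[:,:2],[.028]*3];print(z,((p-np.r_[o[4],.028])@R).round(3)[:,:2].tolist())
E
```

```text
[ 0.55497108 -0.15394536] [0.09632066 0.09700123] -13.828650243441338 0.06318481205337756 [ 0.49185512 -0.13840912]
shift [-0.00584754 -0.00215627  0.13082904]
0 [[-0.085, 0.083], [-0.083, 0.033], [-0.04, 0.066]]
0.011 [[-0.079, 0.08], [-0.077, 0.032], [-0.036, 0.064]]
0.03 [[-0.068, 0.075], [-0.066, 0.03], [-0.028, 0.06]]
```

Emit:
servo_tool:
  rows:
    - [[0,0,0,-0.0025,-0.001,0.02,0.06],[0,0,0,-0.002,-0.0007,0.02,0.06],[0,0,0,0,0,0.02,0.06],[0,0,0,0,0,0.02,0.06],[0,0,0,0,0,0,0.06],[0,0,0,0,0,0,0.06]]

```text
t: 2.57
tcp_pos: [0.4926, -0.139, 0.0783]
tool_rot: [0.993, -0.121, -0.001, -0.0]
force: [0.0, 0.3, 0.0]
finger_gap: 0.53
gripper_force: 0.0
```

```bash
python3 look.py w2;  python3 - <<'E'
from m import *
from station import manip
from scipy.spatial.transform import Rotation as Ro
s=manip.sense();c=manip.camera_info("wrist");w=cv2.imread('pics/w2.png')
o=lid(w,c,.556,-.155);print(*o[:5])
R=Ro.from_quat(s['tool_rot']).as_matrix();print('shift',R.T@(np.r_[o[4],.028]-s['tcp_pos']))
E
```

```text
2.5667 [ 0.4926 -0.139   0.0783] yaw -13.901145812620944 q6 1.3197528331863702
lid px [[257.18977395 100.83291807]] tab px [[256.9190717  206.51122186]]
[ 0.55596709 -0.15436877] [0.09674219 0.09742545] -12.814178977587096 0.06254517499722168 [ 0.49258594 -0.13995243]
shift [-0.00068431  0.00072587  0.05122573]
```

View pics/w2.png

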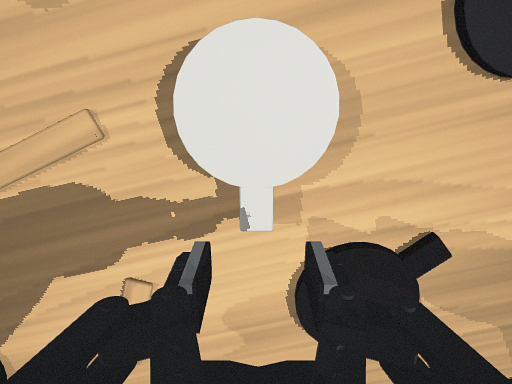

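The tab at (256,208) lies midway between the fingers at (205,265) and (320,265). I'll descend and close.

Emit:
servo_tool:
  rows:
    - [[0,0,0,0,0,0.012,0.06],[0,0,0,0,0,0.012,0.06],[0,0,0,0,0,0.012,0.06],[0,0,0,0,0,0.009,0.06],[0,0,0,0,0,0.005,0.06],[0,0,0,0,0,0,0.06],[0,0,0,0,0,0,0.06]]

```text
t: 3.2
tcp_pos: [0.4936, -0.1394, 0.0295]
tool_rot: [0.993, -0.121, 0.0, 0.0]
force: [0.1, 0.0, -0.2]
finger_gap: 0.525
gripper_force: 0.0
```

Emit:
servo_tool:
  rows:
    - [[0,0,0,0,0,0,-0.1],[0,0,0,0,0,0,-0.2],[0,0,0,0,0,0,-0.3],[0,0,0,0,0,0,-0.38],[0,0,0,0,0,0,-0.44],[0,0,0,0,0,0,-0.5],[0,0,0,0,0,0,-0.56],[0,0,0,0,0,0,-0.62]]
  squeeze: 40

```text
t: 3.87
tcp_pos: [0.4933, -0.1393, 0.029]
tool_rot: [0.993, -0.122, 0.0, -0.0]
force: [-0.2, 0.9, 0.0]
finger_gap: 0.192
gripper_force: 0.0
```

Emit:
servo_tool:
  rows:
    - [[0,0,0,0,0,0,-1],[0,0,0,0,0,0,-1],[0,0,0,0,0,0,-1],[0,0,0,0,0,0,-1]]

```text
t: 4.2
tcp_pos: [0.4933, -0.1392, 0.029]
tool_rot: [0.993, -0.122, -0.0, -0.0]
force: [0.3, -0.2, -0.3]
finger_gap: -0.002
gripper_force: 0.0
```

The jaws shut on nothing, so I'll look.

```bash
python3 look.py w3; python3 - <<'E'
from station import manip
import cv2,numpy as np
w=cv2.imread('pics/w3.png');a=manip.snapshot("scene")[170:300,150:320]
a=cv2.resize(a,(502,384),interpolation=cv2.INTER_CUBIC)
cv2.imwrite('pics/v3.png',cv2.resize(np.hstack([w,a]),(800,303)))
E
```

```text
4.2 [ 0.4933 -0.1392  0.029 ] yaw -13.962078961722836 q6 1.3210511712246937
lid px [[256.6354349 110.8782897]] tab px [[256.50469534 244.8068829 ]]
```

View pics/v3.png

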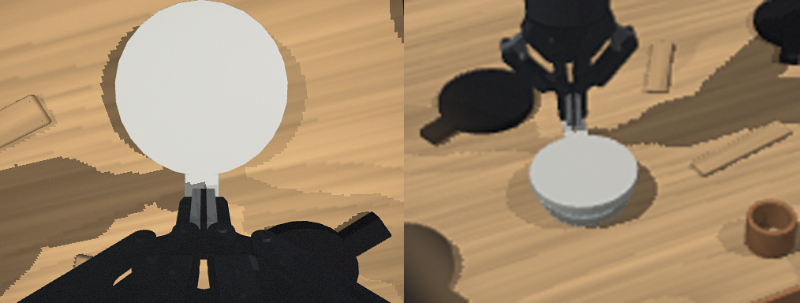

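```bash
python3 - <<'E'
from m import *
from station import manip
s=manip.sense();print(s['tcp_pos'],s['force'],s['finger_gap'],s['gripper_force'])
c=manip.camera_info("scene")
a=manip.snapshot("scene");b=cv2.imread('pics/scene.png')
for i in(b,a):
  o=lid(i,c,.5595,-.156);print(*o[:4])
def cr(i):return cv2.resize(i[195:275,185:275],None,fx=4.4,fy=4.4,interpolation=cv2.INTER_CUBIC)
w=cv2.imread('pics/w3.png')[190:330,190:330]
P=proj(c,[s['tcp_pos'],s['tcp_pos']-[0,0,.019]]);print(P,(P-[185,195])*4.4)
cw=manip.camera_info("wrist");P=proj(cw,[s['tcp_pos'],s['tcp_pos']-[0,0,.019]]);print(P,(P-[190,190])*352/140+[396,0])
cv2.imwrite('pics/v4.png',np.hstack([cr(a),cv2.resize(w,(352,352),interpolation=cv2.INTER_CUBIC)]))
E
```

```text
[ 0.4932691  -0.13925803  0.02899751] [-0.78755654 -0.88260694  0.0718789 ] -0.001323774474660027 0.0
[ 0.55950944 -0.15606773] [0.09589993 0.09666654] -13.879591567325583 0.06319096922542568
[ 0.55970533 -0.15607363] [0.09614998 0.09723384] -8.893803500105397 0.05900524917235484
[[222.49355634 222.58926285]
 [222.79952879 229.15174898]] [[164.9716479  121.39275655]
 [166.3179267  150.26769549]]
[[256.39635349 247.83259869]
 [256.50323569 231.27089672]] [[562.93940307 145.4076767 ]
 [563.20813546 103.76682605]]
```

View pics/v4.png

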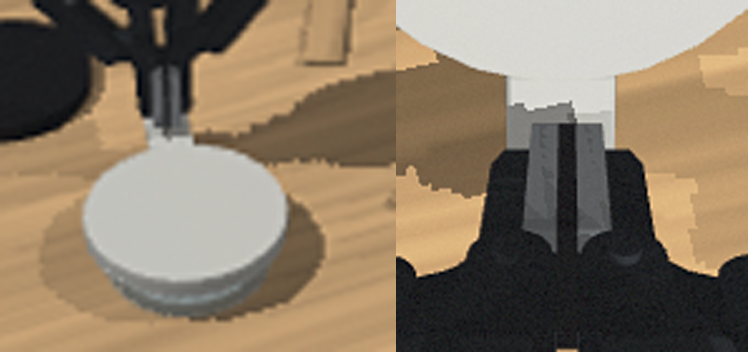

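The lid hasn't moved and the shut fingertips appear just above the tab, so the tips sit higher than assumed. I'll open and go lower in small steps, watching the force.

Emit:
servo_tool:
  rows:
    - [[0,0,0,0,0,-0.004,-0.6],[0,0,0,0,0,0,0.06],[0,0,0,0,0,0,0.06],[0,0,0,0,0,0,0.06],[0,0,0,0,0,0,0.06],[0,0,0,0,0,0.002,0.06],[0,0,0,0,0,0.002,0.06],[0,0,0,0,0,0,0.06]]

```text
t: 5.02
tcp_pos: [0.493, -0.1391, 0.0286]
tool_rot: [0.993, -0.122, -0.0, -0.0]
force: [-0.1, -0.1, -0.4]
finger_gap: 0.534
gripper_force: 0.0
```

```bash
python3 look.py w5; python3 - <<'E'
from station import manip
from h import *
s=manip.sense();c=manip.camera_info("scene");a=manip.snapshot("scene")
a=cv2.resize(a[195:275,185:275],None,fx=4.4,fy=4.4,interpolation=cv2.INTER_CUBIC)
b=cv2.resize(cv2.imread('pics/w5.png')[150:330,165:345],(352,352),interpolation=cv2.INTER_CUBIC)
cv2.imwrite('pics/v5.png',np.hstack([a,b]))
E
```

```text
5.0167 [ 0.493  -0.1391  0.0286] yaw -13.964578617057015 q6 1.321023286538195
lid px [[256.7631412  110.31376431]] tab px [[256.61923392 244.71282736]]
```

View pics/v5.png

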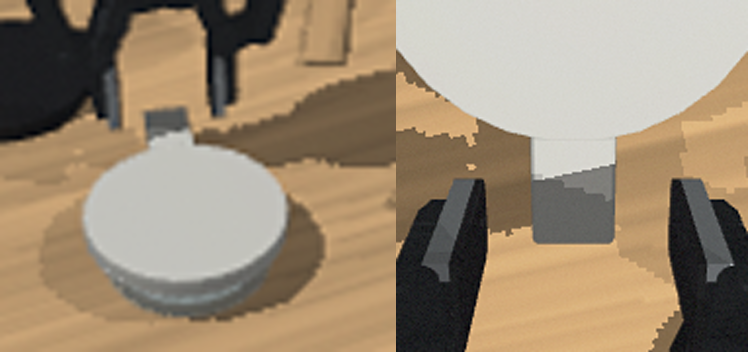

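With the jaws half open the tips show at about the TCP's own level, (117,130) and (220,117) in the scene crop. They straddle the tab but sit above its underside. I'll probe downward.

Emit:
servo_tool:
  rows:
    - [[0,0,0,0,0,0.002,0.06],[0,0,0,0,0,0.002,0.06],[0,0,0,0,0,0.002,0.06],[0,0,0,0,0,0.001,0.06],[0,0,0,0,0,0,0.06]]

```text
t: 5.53
tcp_pos: [0.4931, -0.1392, 0.0217]
tool_rot: [0.993, -0.122, -0.0, -0.0]
force: [0.3, -0.4, 0.6]
finger_gap: 0.529
gripper_force: 0.0
```

Emit:
servo_tool:
  rows:
    - [[0,0,0,0,0,0.001,0.06],[0,0,0,0,0,0.001,0.06],[0,0,0,0,0,0.001,0.06],[0,0,0,0,0,0,0.06]]

```text
t: 5.87
tcp_pos: [0.4932, -0.1392, 0.0189]
tool_rot: [0.993, -0.122, -0.0, -0.0]
force: [-0.3, 0.0, -0.6]
finger_gap: 0.53
gripper_force: 0.0
```

Emit:
servo_tool:
  rows:
    - [[0,0,0,0,0,0,-0.1],[0,0,0,0,0,0,-0.2],[0,0,0,0,0,0,-0.3],[0,0,0,0,0,0,-0.4],[0,0,0,0,0,0,-0.46],[0,0,0,0,0,0,-0.52],[0,0,0,0,0,0,-0.58],[0,0,0,0,0,0,-0.64]]
  squeeze: 40

```text
t: 6.53
tcp_pos: [0.4933, -0.1392, 0.0192]
tool_rot: [0.993, -0.122, 0.0, 0.0]
force: [0.4, 0.1, 0.9]
finger_gap: 0.238
gripper_force: 39.6
```

Now it grips the tab (gap 0.238, 39.6 N). There's time to spare, so I'll regrip 4 mm deeper for a secure hold.

Emit:
servo_tool:
  rows:
    - [[0,0,0,0,0,0,-0.3],[0,0,0,0,0,0,-0.2],[0,0,0,0,0,0,-0.2],[0,0,0,0,0,0.001,-0.2],[0,0,0,0,0,0.001,-0.2],[0,0,0,0,0,0.001,-0.2],[0,0,0,0,0,0.001,-0.2],[0,0,0,0,0,0,-0.2]]

```text
t: 7.2
tcp_pos: [0.4931, -0.1392, 0.0147]
tool_rot: [0.993, -0.122, -0.0, -0.0]
force: [0.6, 0.2, -0.4]
finger_gap: 0.394
gripper_force: 0.0
```

Emit:
servo_tool:
  rows:
    - [[0,0,0,0,0,0,-0.3],[0,0,0,0,0,0,-0.38],[0,0,0,0,0,0,-0.44],[0,0,0,0,0,0,-0.5],[0,0,0,0,0,0,-0.56],[0,0,0,0,0,0,-0.64],[0,0,0,0,0,0,-0.8],[0,0,0,0,0,0,-0.8]]
  squeeze: 45

```text
t: 7.87
tcp_pos: [0.4933, -0.1393, 0.0152]
tool_rot: [0.993, -0.122, 0.0, 0.0]
force: [-0.3, 0.1, 2.7]
finger_gap: 0.235
gripper_force: 44.7
```

```bash
python3 - <<'E'
from m import *
from station import manip
c=manip.camera_info("wrist");w=manip.snapshot("wrist");cv2.imwrite('pics/w6.png',w)
print(*lid(w,c,.556,-.155)[:4])
c=manip.camera_info("scene");a=manip.snapshot("scene");cv2.imwrite('pics/s6.png',a)
print(*lid(a,c,.5595,-.156)[:4]);print(manip.sense()['force'],manip.sense()['ft_torque'])
E
```

```text
[ 0.55462385 -0.15467675] [0.09533115 0.0962782 ] -15.501038958082276 0.05341250373860158
[ 0.55951757 -0.15696841] [0.09597375 0.09697567] -14.423908175293432 0.05376183241854941
[-0.98076927  0.20936495  2.31028905] [0.02639393 0.00983722 0.03445287]
```

Emit:
servo_tool:
  rows:
    - [[0,0,0,0,0,-0.0005,-0.8],[0,-1,0,-0.0002,0,-0.0018,-0.8],[0,-1,0,-0.0002,0,-0.0018,-0.8],[0,0,0,0,0,0,-0.8]]

```text
t: 8.3
tcp_pos: [0.4938, -0.1396, 0.0192]
tool_rot: [0.992, -0.121, -0.017, -0.002]
force: [-0.1, -0.4, -0.8]
finger_gap: 0.238
gripper_force: 44.4
```

```bash
python3 - <<'E'
from m import *
from station import manip
s=manip.sense();print(s['tcp_pos'],s['tool_rot'],s['force'],s['ft_torque'],s['finger_gap'],s['gripper_force'])
c=manip.camera_info("scene");a=manip.snapshot("scene");cv2.imwrite('pics/s7.png',a)
print(*lid(a,c,.5595,-.156)[:4])
E
```

```text
[ 0.49377182 -0.13957887  0.01917413] [ 0.9924486  -0.12148931 -0.01681007 -0.00188373] [-0.09849532 -0.35233975 -0.8360339 ] [-0.06171137 -0.02013399 -0.06045165] 0.23758955596174763 44.435473680496216
[ 0.55858636 -0.15662634] [0.09673534 0.10119253] -15.229315694281693 0.054550908900849994
```

Emit:
servo_tool:
  rows:
    - [[0,-1,0,-0.0002,0,-0.0018,-0.8],[0,-1,0,-0.0002,0,-0.0018,-0.8],[0,-1,0,-0.0002,0,-0.0018,-0.8],[0,-1,0,-0.0002,0,-0.0018,-0.8],[0,-1,0,-0.0002,0,-0.0018,-0.8],[0,-1,0,-0.0002,0,-0.0018,-0.8],[0,0,0,0,0,0,-0.8]]

```text
t: 8.93
tcp_pos: [0.4933, -0.1394, 0.0299]
tool_rot: [0.99, -0.121, -0.069, -0.008]
force: [1.0, -1.1, -0.2]
finger_gap: 0.237
gripper_force: 44.5
```

Emit:
servo_tool:
  rows:
    - [[0,-1,0,-0.0002,0,-0.0018,-0.8],[0,-1,0,-0.0002,0,-0.0018,-0.8],[0,-1,0,-0.0002,0,-0.0018,-0.8],[0,-1,0,-0.0002,0,-0.0018,-0.8],[0,0,0,0,0,0,-0.8],[0,0,0,0,0,0,-0.8],[0,0,0,0,0,0,-0.8]]

```text
t: 9.52
tcp_pos: [0.4928, -0.1391, 0.037]
tool_rot: [0.987, -0.121, -0.104, -0.013]
force: [0.6, 0.1, 0.3]
finger_gap: 0.238
gripper_force: 44.5
```

```bash
python3 - <<'E'
from m import *
from station import manip
s=manip.sense();print(s['tcp_pos'],s['force'],s['ft_torque'],s['finger_gap'],s['gripper_force'])
a=manip.snapshot("scene");b=manip.snapshot("side");
f=lambda i:cv2.resize(i,(400,300),interpolation=cv2.INTER_CUBIC)
cv2.imwrite('pics/v8.png',np.hstack([f(a[185:275,170:290]),f(b[140:212,215:311])]))
E
```

```text
[ 0.4927867  -0.13908711  0.03695599] [0.61077966 0.1444625  0.29984442] [-0.06628197 -0.22912959 -0.01163692] 0.23825826538421668 44.49226677417755
```

View pics/v8.png

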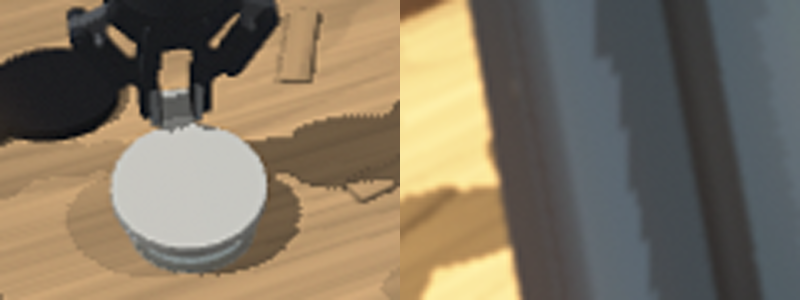

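The scene crop shows the tab side of the lid at (180,125) raised, with the far edge at (200,250) still on the dish. I'll level it about the TCP, which lifts the whole lid about 14 mm clear of the rim, then hold.

Emit:
servo_tool:
  rows:
    - [[0,1,0,0,0,0,-0.8],[0,1.5,0,0,0,0,-0.8],[0,1.5,0,0,0,0,-0.8],[0,1.5,0,0,0,0,-0.8],[0,1.5,0,0,0,0,-0.8],[0,1.5,0,0,0,0,-0.8],[0,1.5,0,0,0,0,-0.8],[0,1.0,0,0,0,0,-0.8]]

```text
t: 10.28
tcp_pos: [0.4917, -0.1386, 0.0372]
tool_rot: [0.993, -0.122, -0.009, -0.001]
force: [-0.1, 0.1, -0.5]
finger_gap: 0.242
gripper_force: 44.4
```

Emit:
servo_tool:
  rows:
    - [[0,1,0,0,0,0,-0.8],[0,0,0,0,0,0,-0.8],[0,0,0,0,0,0,-0.8],[0,0,0,0,0,0,-0.8],[0,0,0,0,0,0,-0.8]]

```text
t: 10.7
tcp_pos: [0.4932, -0.1393, 0.0372]
tool_rot: [0.993, -0.122, 0.0, 0.0]
force: [-0.2, -0.5, -1.2]
finger_gap: 0.241
gripper_force: 44.4
```

```bash
python3 - <<'E'
from m import *
from station import manip
s=manip.sense();print(s['tcp_pos'],s['tool_rot'],s['force'],s['finger_gap'],s['gripper_force'])
a=manip.snapshot("scene");c=manip.camera_info("wrist");w=manip.snapshot("wrist")
cv2.imwrite('pics/s9.png',a)
print(*lid(w,c,.556,-.155,zt=.053)[:4])
print(*lid(a,manip.camera_info("scene"),.5595,-.156,zt=.053)[:4])
f=lambda i:cv2.resize(i,(400,300),interpolation=cv2.INTER_CUBIC)
cv2.imwrite('pics/v9.png',np.hstack([f(a[185:275,170:290]),f(w)]))
E
```

```text
[ 0.49318355 -0.13932902  0.03723346] [ 9.92590284e-01 -1.21509301e-01  1.05815157e-04  7.95172483e-05] [-0.18053717 -0.45525283 -1.16260647] 0.24083543044306485 44.41639244556427
[ 0.55454847 -0.15470824] [0.09519552 0.09594411] -16.084670379180274 0.05356256932012805
[ 0.55986506 -0.15704948] [0.09625121 0.09754877] -14.68616762585648 0.05403877291440257
```

The lid is level, raised 22 mm, and centred as it was before. I'll hold it there.

Emit:
servo_tool:
  rows:
    - [[0,0,0,0,0,0,-0.8],[0,0,0,0,0,0,-0.8],[0,0,0,0,0,0,-0.8],[0,0,0,0,0,0,-0.8],[0,0,0,0,0,0,-0.8],[0,0,0,0,0,0,-0.8],[0,0,0,0,0,0,-0.8],[0,0,0,0,0,0,-0.8]]

```text
t: 11.47
tcp_pos: [0.493, -0.1392, 0.0372]
tool_rot: [0.993, -0.122, 0.0, 0.0]
force: [0.2, 0.5, -1.0]
finger_gap: 0.237
gripper_force: 44.4
```

Emit:
servo_tool:
  rows:
    - [[0,0,0,0,0,0,-0.8],[0,0,0,0,0,0,-0.8],[0,0,0,0,0,0,-0.8],[0,0,0,0,0,0,-0.8],[0,0,0,0,0,0,-0.8],[0,0,0,0,0,0,-0.8],[0,0,0,0,0,0,-0.8],[0,0,0,0,0,0,-0.8]]

```text
t: 12.13
tcp_pos: [0.493, -0.1392, 0.0372]
tool_rot: [0.993, -0.122, 0.0, -0.0]
force: [0.2, -0.1, -0.5]
finger_gap: 0.239
gripper_force: 44.4
```

Emit:
servo_tool:
  rows:
    - [[0,0,0,0,0,0,-0.8],[0,0,0,0,0,0,-0.8],[0,0,0,0,0,0,-0.8],[0,0,0,0,0,0,-0.8],[0,0,0,0,0,0,-0.8],[0,0,0,0,0,0,-0.8],[0,0,0,0,0,0,-0.8],[0,0,0,0,0,0,-0.8]]

```text
t: 12.8
tcp_pos: [0.493, -0.1392, 0.0372]
tool_rot: [0.993, -0.122, 0.0, 0.0]
force: [-0.2, 1.1, -0.9]
finger_gap: 0.241
gripper_force: 44.4
```

Emit:
servo_tool:
  rows:
    - [[0,0,0,0,0,0,-0.8],[0,0,0,0,0,0,-0.8],[0,0,0,0,0,0,-0.8],[0,0,0,0,0,0,-0.8]]

```text
t: 13.13
tcp_pos: [0.493, -0.1392, 0.0372]
tool_rot: [0.993, -0.122, 0.0, 0.0]
force: [0.1, -0.5, -0.4]
finger_gap: 0.238
gripper_force: 44.4
```

View pics/v9.png

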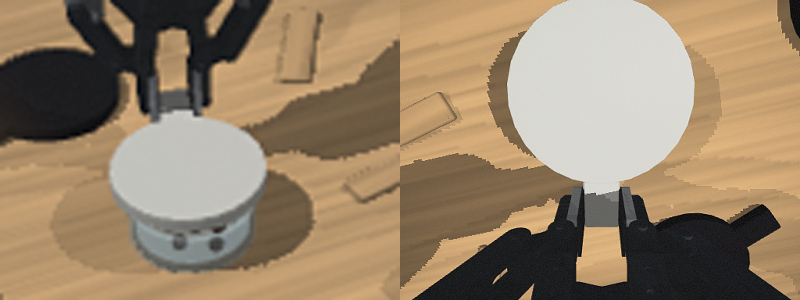

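The crop shows the lid level and clear at (188,165), with beans visible in the dish at (193,240). Before setting down I'll measure the dish's centre from its lower outline.

```bash
python3 - <<'E'
from m import *
from station import manip
from scipy.optimize import least_squares
a=cv2.imread('pics/s9.png');c=manip.camera_info("scene")
hsv=cv2.cvtColor(a,cv2.COLOR_BGR2HSV)
m=((hsv[...,1]<85)&(hsv[...,2]>60)).astype(np.uint8)
m[:,:195]=0;m[:,265:]=0;m[:215]=0;m[275:]=0
cols=[];e=[]
for u in range(212,248):
    v=np.flatnonzero(m[:,u]); 
    if len(v): e.append((u,v.max()+.5))
print(e[::3])
p=ray(c,e,0.0)[:,:2]
r=least_squares(lambda q:np.hypot(*(p-q).T)-.041,[.56,-.156],loss='soft_l1',f_scale=.001)
print('dish base',r.x,'rms',np.sqrt((r.fun**2).mean()))
rows=[(v,np.flatnonzero(m[v])[[0,-1]]) for v in range(240,262,2) if m[v].any()]
print([(v,int(x[0]),int(x[1]),(x[0]+x[1])/2) for v,x in rows])
print(proj(c,[[*r.x,0],[*r.x,.02],[.5597,-.157,.02],[.5597,-.157,.053]]))
E
```

```text
[(212, np.float64(261.5)), (215, np.float64(264.5)), (218, np.float64(265.5)), (221, np.float64(266.5)), (224, np.float64(266.5)), (227, np.float64(266.5)), (230, np.float64(266.5)), (233, np.float64(265.5)), (236, np.float64(265.5)), (239, np.float64(263.5)), (242, np.float64(261.5)), (245, np.float64(258.5))]
dish base [ 0.55963032 -0.15493967] rms 0.0013087995349357836
[(240, 203, 249, np.float64(226.0)), (242, 203, 249, np.float64(226.0)), (244, 204, 248, np.float64(226.0)), (246, 205, 246, np.float64(225.5)), (248, 207, 246, np.float64(226.5)), (250, 208, 246, np.float64(227.0)), (252, 208, 246, np.float64(227.0)), (254, 209, 246, np.float64(227.5)), (256, 209, 245, np.float64(227.0)), (258, 210, 245, np.float64(227.5)), (260, 211, 243, np.float64(227.0))]
[[227.46651912 252.98317062]
 [227.18467149 246.00447967]
 [226.28931626 246.29819742]
 [225.78999802 234.39829417]]
```

Emit:
servo_tool:
  rows:
    - [[0,0,0,-0.0004,-0.0015,0,-0.8],[0,0,0,0,0,0.003,-0.8],[0,0,0,0,0,0.004,-0.8],[0,0,0,0,0,0.004,-0.8],[0,0,0,0,0,0.003,-0.8],[0,0,0,0,0,0.002,-0.8],[0,0,0,0,0,0.0015,-0.8],[0,0,0,0,0,0.001,-0.8]]

```text
t: 13.8
tcp_pos: [0.4928, -0.1376, 0.0184]
tool_rot: [0.993, -0.122, -0.0, -0.0]
force: [0.0, 0.7, 0.0]
finger_gap: 0.236
gripper_force: 44.4
```

Emit:
servo_tool:
  rows:
    - [[0,0,0,0,0,0.0005,-0.8],[0,0,0,0,0,0.0005,-0.8],[0,0,0,0,0,0.0005,-0.8],[0,0,0,0,0,0.0005,-0.8],[0,0,0,0,0,0,-0.8],[0,0,0,0,0,0,-0.8]]

```text
t: 14.3
tcp_pos: [0.493, -0.1376, 0.0168]
tool_rot: [0.993, -0.122, 0.0, 0.0]
force: [0.6, -0.5, -0.1]
finger_gap: 0.243
gripper_force: 44.4
```

```bash
cat > chk.py <<'E'
from m import *
from station import manip
s=manip.sense();print(s['t'],s['tcp_pos'],s['force'],s['ft_torque'],s['finger_gap'],s['gripper_force'])
c=manip.camera_info("wrist");w=manip.snapshot("wrist");print(*lid(w,c,.556,-.155)[:4])
c=manip.camera_info("scene");a=manip.snapshot("scene");cv2.imwrite('pics/s10.png',a)
print(*lid(a,c,.5595,-.156)[:4])
E
python3 chk.py
```

```text
14.3 [ 0.49295903 -0.13763808  0.01675947] [ 0.63489513 -0.54473203 -0.14201857] [ 0.015598    0.06382239 -0.05857435] 0.24289030988726917 44.41565752029419
[ 0.55405128 -0.15298455] [0.09636755 0.09701231] -16.03003689092414 0.05383626349881322
[ 0.55778247 -0.15483884] [0.09634248 0.09790643] -15.371379968811897 0.05414330837159459
```

Emit:
servo_tool:
  rows:
    - [[0,0,0,0,0,0.0004,-0.8],[0,0,0,0,0,0.0004,-0.8],[0,0,0,0,0,0.0004,-0.8],[0,0,0,0,0,0,-0.8],[0,0,0,0,0,0,-0.8]]

```text
t: 14.82
tcp_pos: [0.493, -0.1377, 0.0155]
tool_rot: [0.993, -0.122, 0.0, 0.0]
force: [0.7, 0.5, -0.6]
finger_gap: 0.242
gripper_force: 44.4
```

```bash
python3 chk.py
```

```text
14.8167 [ 0.49296748 -0.13766353  0.01547937] [ 0.67193174  0.50856154 -0.57114236] [-0.01917895 -0.02947562  0.01254553] 0.2417791155058549 44.422481060028076
[ 0.55423698 -0.15302357] [0.09546947 0.09618306] -18.059960032351587 0.053811263978312505
[ 0.55904113 -0.15522704] [0.09639008 0.09722863] -14.994311066157087 0.05405368101508152
```

Emit:
servo_tool:
  rows:
    - [[0,0,0,0,0,0.0004,-0.8],[0,0,0,0,0,0,-0.8],[0,0,0,0,0,0,-0.8]]

```text
t: 15.17
tcp_pos: [0.493, -0.1377, 0.0152]
tool_rot: [0.993, -0.122, 0.0, 0.0]
force: [-0.2, 0.2, 0.4]
finger_gap: 0.241
gripper_force: 44.7
```

Emit:
servo_tool:
  rows:
    - [[0,0,0,0,0,0.0003,-0.8],[0,0,0,0,0,0,-0.8],[0,0,0,0,0,0,-0.8]]

```text
t: 15.42
tcp_pos: [0.493, -0.1377, 0.015]
tool_rot: [0.993, -0.122, 0.0, 0.0]
force: [-0.3, 0.6, 4.1]
finger_gap: 0.237
gripper_force: 44.9
```

```bash
python3 chk.py
```

```text
15.4167 [ 0.49296041 -0.13766292  0.01502593] [-0.26165767  0.61044871  4.120819  ] [0.09887506 0.11608258 0.05216807] 0.2368900301466671 44.91074860095978
[ 0.55429433 -0.15306538] [0.09539822 0.09632325] -17.61541979562025 0.0536504417282673
[ 0.5588067  -0.15517912] [0.09597182 0.09674324] -14.138615417090028 0.05354163267234445
```

The lid is down, with 4 N of contact. I'll ease off slightly, open, and withdraw straight up.

Emit:
servo_tool:
  rows:
    - [[0,0,0,0,0,-0.0003,-0.8],[0,0,0,0,0,0,-0.8],[0,0,0,0,0,0,-0.45],[0,0,0,0,0,0,-0.38],[0,0,0,0,0,0,-0.3],[0,0,0,0,0,0,-0.2],[0,0,0,0,0,0,-0.1],[0,0,0,0,0,0,0.0]]
  squeeze: 20

```text
t: 16.18
tcp_pos: [0.4929, -0.1376, 0.015]
tool_rot: [0.993, -0.122, -0.0, -0.0]
force: [1.1, 0.6, -0.4]
finger_gap: 0.5
gripper_force: 0.0
```

Emit:
servo_tool:
  rows:
    - [[0,0,0,0,0,-0.003,0.06],[0,0,0,0,0,-0.006,0.06],[0,0,0,0,0,-0.01,0.06],[0,0,0,0,0,-0.02,0.06],[0,0,0,0,0,-0.03,0.06],[0,0,0,0,0,-0.03,0.06],[0,0,0,0,0,-0.03,0.06],[0,0,0,0,0,0,0.06]]

```text
t: 16.85
tcp_pos: [0.4964, -0.1393, 0.1503]
tool_rot: [0.993, -0.121, 0.006, 0.002]
force: [1.2, 0.2, 0.1]
finger_gap: 0.53
gripper_force: 0.0
```

```bash
python3 chk.py; python3 - <<'E'
from m import *
from station import manip
c=manip.camera_info("scene");a=cv2.imread('pics/s10.png')
hsv=cv2.cvtColor(a,cv2.COLOR_BGR2HSV);m=(hsv[...,1]<85)&(hsv[...,2]>60)
p=ray(c,[(u,np.flatnonzero(m[215:275,u]).max()+215.5) for u in range(212,246)],0.)[:,:2]
from scipy.optimize import least_squares
print(least_squares(lambda q:np.hypot(*(p-q).T)-.041,[.56,-.156],loss='soft_l1',f_scale=.001).x)
E
```

```text
16.85 [ 0.49639379 -0.13925455  0.15028826] [1.17968481 0.23253567 0.13533479] [ 0.02359935 -0.02361721 -0.01196744] 0.5302711505711376 0.0
[ 0.55444511 -0.15306527] [0.09620944 0.09682829] -13.49235461951978 0.0631769833454
[ 0.55894543 -0.15521706] [0.09607018 0.09709306] -13.382316340329968 0.06315708589318857
[ 0.55974154 -0.15499688]
```

The lid is within 1 mm of the dish's centre and level (same outline as at the start), and the dish hasn't moved. Handing in.

```bash
python3 -c "
from station import manip
print(manip.sign_off())"
```

```text
the job is handed in; nothing more can be done
None
```

I raised the large lid edge-first by its tab, held it level about 14 mm clear of the rim for over two seconds, and set it back down level within about 1 mm of the dish's centre. I then let go and handed the job in at about 17 s; the first grasp closed on nothing, but the lid did not move.

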